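# Offer the decorating stamp up to the tile on the wheel

## Robot

A 7-joint arm with a two-finger parallel gripper is mounted at the origin on the work surface. World frame = base frame: x ahead of the robot, y to its left, z up, the work surface at z = 0. Lengths are in m, angles in rad, forces in N, time in s.
With the tool pointing down it reaches from about 0.4 to 0.875 m from the base axis. Payload 19.3 kg.
Tool frame: the origin (TCP) lies midway between the tips of the shut fingers; the grasp point (between the pads) lies 19 mm behind it (robot.grip_point_offset is the distance from the TCP to the grasp point, in m); z points along the fingers, y is the line along which they close (so a half turn about z gives the same grasp; the last joint's range is limited). The gripper opens to 85 mm and grips with 20 to 120 N. Pads are 22 mm wide; open, the fingers measure 114 mm over their backs; the gripper's body (76 mm by 85 mm) begins 54 mm behind the grasp point. The pads swing forward as they close: fully open they stand 13 mm farther back than shut.
Start: joints at [1.041, 0.521, -0.036, 1.599, 0.021, 1.021, -0.113], TCP at [0.277, -0.56, 0.231] pointing down, gripper open.
Joint ranges: [-2.91, 2.91], [-0.3, 2.13], [-1.5, 1.42], [0.17, 2.43], [-1.26, 4.41], [0.16, 1.93], [-2.52, 2.52]. Speed limits (rad/s): [1.89, 1.89, 2.39, 2.39, 3.01, 3.01, 3.01].

## Interface

Orientations are given as [roll, pitch, yaw] about the fixed x, y, z axes, in that order (R = Rz(yaw) Ry(pitch) Rx(roll)).
In Python, from rig import readout, get_image, finish_job, robot gives the robot as it stands.
- The arm moves only by the tool drive_tool, never from a script. Its argument "steps" is text: rows parted by semicolons, each of 5 numbers parted by spaces: the closure, from 0 (fully open) to 1 (shut), then the shift along the world's x, y, z in m, then the turn about the world's z in degrees. A call has exactly 8 rows; each row is the pose to reach, as a shift and turn from the pose commanded when the call began; what a row does not reach only later rows make up. A row lasts 1/10 s, in which the tool goes at most 50 mm and 8.59 degrees, less where a joint would pass 70% of its speed; a pose out of reach is approached as far as the arm can. A call with a gripper value outside its range is refused whole. The fingers move at their own pace and stop on an object; the grip force is fixed at half the most. Time passes only in rows, so rows that repeat a pose let the fingers close, or fill a call up. It gives the time, the measured TCP pose, the force, the opening and the grip force at its end, in the units of the state.
- readout.read_state(): the state, without advancing time (a new reading comes with each control period).
- get_image(name): name is "side" or "top"; returns a dict with "img" (480x640x3 uint8, red, green, blue), "camera_matrix" (3x3 intrinsics, pixels), "R" (3x3) and "t" (3): a world point X has camera coordinates R X + t. Camera axes: x right, y down, z forward; pixel columns grow to the right and rows downward; lengths in m; the calibration is good to about 2 mm. A picture is of the moment at which its call begins. There is no depth.
- finish_job(): hands the job in; it is judged then, once.
The state is a dict: "clock": time; "qpos": joint angles; "joint_vel": joint speeds; "joint_efforts": joint torques, N m; "eef_pos": TCP position; "tcp_rot": TCP orientation; "ft_force": force on the tool from outside, world axes, zero at the start; "moment": the same for the moment, N m; "grip_width": opening from 0.0 (shut) to 1.0 (fully open); "finger_force": force on a finger pad.
Only numpy, scipy, OpenCV 4.12 (cv2) and the standard library are available. Lean on these libraries where they do the work, as an engineer would, in place of code of your own. Each camera call takes 0.05 s, during which the arm holds its last target. There are 200 camera calls.

## Task

Stop and lock the wheel from its control box: press the green key fully and let it spring back, then press the white key and let it spring back, never the red. Take the blue-handled rectangular stamp by its grip, carry it over the row of pots on the drying board without disturbing anything, and hold it level about a centimetre above the white rectangle on the tile, centred on it, long side along long side, never touching the tile. Finish while still holding the stamp motionless there; do not put it down or let go.

Things in the scene. Friction and masses are not known exactly. Their poses are not given: they have to be found in the camera images.
- stamp: the stamp to use: block 64 x 40 x 16 thick (light wood, black rubber face beneath) with a blue upright bar grip on top, 44 x 22, from 16 to 64 above the underside; about 0.14 kg; origin: centre of the underside; x along the long side of block and grip, y across (pinch the grip along y), z up. Loose on the table, on the robot's right; may swap places with the round stamp
- round_stamp: another stamp, to be left alone: round block 48 across with a yellow knob, 64 tall; origin: centre of the underside
- tile: loose terracotta tile 130 (x) x 110 (y) x 12 thick, 0.4 kg, lying on the wheel at the robot's left; origin: centre of its underside, z up; the wheel's disc is round, 200 across, its top 60 above the table, and stands still
- tile_panel (a point): centre of the white rectangle 70 x 46 on the tile's upper face (the tile's centre), on the surface; x along the rectangle's long side, y along the short side, z up; turns with the tile
- panel: grey control box with a black top, 90 (x) x 220 (y) x 30 high, fixed; three keys stand on it in a row along its y, 65 apart, in any order; origin: centre of its underside
- board: fixed wooden drying board 400 (x) x 115 (y), top 30 above the table, lying between the stamps and the wheel; three pots stand on it in a row along x; origin: centre of its underside on the table, z up. Tops of the pots are 95 above the table. Other things, up to 260 tall and fixed, stand out of the way along the table's far and side edges
- key_green (a joint): travel of the green spring key (m): 0 up, 0.006 fully down, springs back when let go, about 5 N fully down (press first); it counts as pressed beyond 0.004 and as up again below 0.002
- key_green_top (a point): centre of the upper face of the green key, a round cap 30 across that is pushed straight down
- key_white (a joint): travel of the white spring key (m): 0 up, 0.006 fully down, springs back when let go, about 5 N fully down (press second); it counts as pressed beyond 0.004 and as up again below 0.002
- key_white_top (a point): centre of the upper face of the white key, a round cap 30 across that is pushed straight down
- key_red (a joint): travel of the red spring key (m): 0 up, 0.006 fully down, springs back when let go, about 5 N fully down (leave alone); it counts as pressed beyond 0.003 and as up again below 0.002
- key_red_top (a point): centre of the upper face of the red key, a round cap 30 across that is pushed straight down
- pot0: terracotta cup on the drying board, loose, open top, about 72 across, 65 tall; origin: centre of its underside
- pot1: white bowl on the drying board, loose, open top, about 72 across, 65 tall; origin: centre of its underside
- pot2: blue cup on the drying board, loose, open top, about 72 across, 65 tall; origin: centre of its underside

How it is judged:
By the outcome, as a careful person would: the job done as asked, in the order asked, and still so for the second after the job is handed in, while the arm keeps its last pose, push and grip.
It also fails if it takes over 64 s, if anything falls off the work surface, if the arm or the gripper's body presses on something with over 40 N, if the wrist force passes 120 N, or if a joint passes its speed limit or range.

## Working session

There is one attempt and no reset: what is moved stays moved. The work goes in short steps, Python scripts to look and compute and a tool call to move; the robot and the scene stay as the last step left them, time stands still between calls to the robot, and variables do not carry over. Pictures are saved under pics/ and viewed, at most 10 in all, crops included, and the job is handed in when it is done.

Besides the shell and the picture viewer there is one more tool, called after "Call:" as a command line: name --argument value ..., lists and objects as JSON in quotes. drive_tool: Moves the arm, as the interface text tells. Its arguments: {"type":"object","properties":{"steps":{"type":"string"}},"required":["steps"]}

```bash
mkdir -p pics && cat > h.py <<'E'
import numpy as np,cv2
from rig import readout,get_image,robot
def grab(tag):
    d={}
    for n in("side","top"):
        c=get_image(n);d[n]=c
        cv2.imwrite(f"pics/{tag}_{n}.png",c["img"][:,:,::-1])
    np.save(f"{tag}.npy",d,allow_pickle=True);return d
def load(tag): return np.load(f"{tag}.npy",allow_pickle=True).item()
def proj(c,X):
    p=(np.asarray(c["R"])@np.asarray(X,float)+c["t"]);p=np.asarray(c["camera_matrix"])@p;return p[:2]/p[2]
def ray(c,uv):
    R=np.asarray(c["R"]);d=R.T@np.linalg.solve(np.asarray(c["camera_matrix"]),[uv[0],uv[1],1.]);return -R.T@np.asarray(c["t"]),d
def onz(c,uv,z):
    o,d=ray(c,uv);return o+d*(z-o[2])/d[2]
def tri(c1,u1,c2,u2):
    A=[];b=[]
    for c,u in((c1,u1),(c2,u2)):
        o,d=ray(c,u);d=d/np.linalg.norm(d);P=np.eye(3)-np.outer(d,d);A.append(P);b.append(P@o)
    A=np.vstack(A);b=np.hstack(b);x,*_=np.linalg.lstsq(A,b,rcond=None);return x,np.linalg.norm(A@x-b)
E
python3 -c "
from h import *
d=grab('a')
for n in d:
  o,_=ray(d[n],(320,240));print(n,o,d[n]['camera_matrix'][0])
print(readout.read_state())"
```

```text
side [0.16161827 0.56680854 0.8026604 ] [484.79061152   0.         316.29826359]
top [ 0.48042383 -0.02679236  1.16961344] [523.75295124   0.         315.63018622]
{'clock': 0.1, 'qpos': array([ 1.04077914,  0.52194716, -0.03634381,  1.59993846,  0.02117987,
        1.02106964, -0.11276007]), 'joint_vel': array([ 0.00229764, -0.00444759, -0.00090133, -0.00214128,  0.00012027,
       -0.00018072,  0.00173666]), 'joint_efforts': array([ 4.39199503e-03, -9.28482485e+01,  1.98403940e+00, -3.70527112e+01,
        1.81015267e-02,  5.33662111e-03, -1.05932959e-04]), 'eef_pos': array([ 0.27722197, -0.55983313,  0.23079209]), 'tcp_rot': array([-3.14061475e+00,  4.15952478e-05,  4.59849606e-01]), 'ft_force': array([ 0.2098912 , -0.38348225, -1.02259095]), 'moment': array([0.00811324, 0.01119008, 0.01545834]), 'finger_force': 0.0, 'grip_width': 0.9991951311682883}
```

View pics/a_top.png

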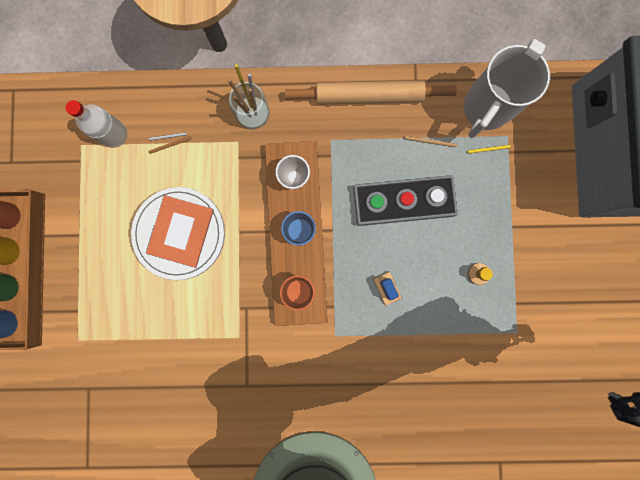

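View pics/a_side.png

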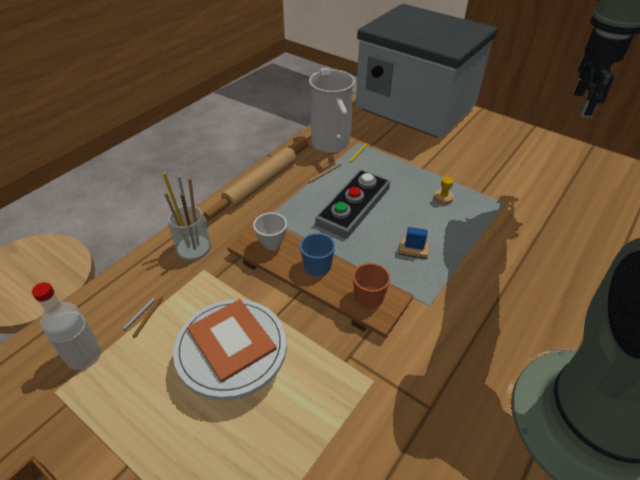

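Top view: green key ~(376,201), red (406,198), white (437,195), stamp ~(387,288), tile ~(180,231). Side: green (342,209), white (367,180), stamp (416,240), tile panel (231,337). An enlarged montage gives finer pixels.

```bash
python3 -c "
from h import *
d=load('a')
def crop(n,u,v,w,h,s):
    im=cv2.resize(d[n]['img'][v:v+h,u:u+w,::-1],None,fx=s,fy=s,interpolation=cv2.INTER_CUBIC)
    for k in range(0,w,10):
        cv2.line(im,(k*s,0),(k*s,6),(255,0,255),1); cv2.putText(im,str(u+k),(k*s,16),0,.33,(255,0,255),1)
    for k in range(0,h,10):
        cv2.line(im,(0,k*s),(6,k*s),(255,0,255),1); cv2.putText(im,str(v+k),(7,k*s+4),0,.33,(255,0,255),1)
    return cv2.resize(im,(400,300)) if im.shape[:2]!=(300,400) else im
A=np.hstack([crop('top',365,265,50,37,8)[:296],crop('side',390,220,50,37,8)[:296]])
B=np.hstack([crop('top',130,185,100,75,4),crop('side',180,295,100,75,4)])
cv2.imwrite('pics/m1.png',np.vstack([A,B])[:600])
# hue segmentation of keys, blue grip, white panel
def seg(n,box,f):
    u,v,w,h=box;im=d[n]['img'][v:v+h,u:u+w]; hsv=cv2.cvtColor(im,cv2.COLOR_RGB2HSV).astype(int)
    m=f(hsv[...,0],hsv[...,1],hsv[...,2]).astype(np.uint8);k,l,s,c=cv2.connectedComponentsWithStats(m);i=1+np.argmax(s[1:,4])
    cs,_=cv2.findContours((l==i).astype(np.uint8),0,1);r=cv2.minAreaRect(cs[0])
    return c[i]+[u,v],s[i],(np.round(cv2.boxPoints(r)+[u,v],1).tolist())
g=lambda H,S,V:(H>45)&(H<85)&(S>120)&(V>70)
r=lambda H,S,V:((H<6)|(H>172))&(S>170)&(V>70)
w=lambda H,S,V:(S<40)&(V>195)
print('green',seg('top',(355,180,45,40),g),seg('side',(320,195,45,30),g))
print('red',seg('top',(390,180,35,40),r),seg('side',(335,180,40,30),r))
print('white',seg('top',(420,180,32,30),w),seg('side',(355,168,28,25),w))
t=seg('top',(160,205,45,50),w);s=seg('side',(205,310,55,50),w)
print('panel',t,s)
c1,c2=d['top'],d['side']
for a,b in((seg('top',(355,180,45,40),g),seg('side',(320,195,45,30),g)),(seg('top',(390,180,35,40),r),seg('side',(335,180,40,30),r)),(seg('top',(420,180,32,30),w),seg('side',(355,168,28,25),w)),(t,s)):
    x,e=tri(c1,a[0],c2,b[0]);print(x.round(4),round(e,4))
"
```

```text
green (array([376.63076923, 201.1       ]), array([ 16,  15,  13,  13, 130], dtype=int32), [[371.0, 195.0], [383.0, 195.0], [383.0, 207.0], [371.0, 207.0]]) (array([340.5, 206. ]), array([15,  7, 12,  9, 92], dtype=int32), [[335.0, 202.0], [346.0, 202.0], [346.0, 210.0], [335.0, 210.0]])
red (array([406.69230769, 198.20769231]), array([ 11,  12,  13,  13, 130], dtype=int32), [[401.0, 192.0], [413.0, 192.0], [413.0, 204.0], [401.0, 204.0]]) (array([354.1443299 , 191.35051546]), array([14,  7, 11, 10, 97], dtype=int32), [[349.0, 187.0], [359.0, 187.0], [359.0, 196.0], [349.0, 196.0]])Traceback (most recent call last):
  File "<string>", line 25, in <module>
    print('white',seg('top',(420,180,32,30),w),seg('side',(355,168,28,25),w))
                                               ~~~^^^^^^^^^^^^^^^^^^^^^^^^^^
  File "<string>", line 17, in seg
    m=f(hsv[...,0],hsv[...,1],hsv[...,2]).astype(np.uint8);k,l,s,c=cv2.connectedComponentsWithStats(m);i=1+np.argmax(s[1:,4])
                                                                                                           ~~~~~~~~~^^^^^^^^^
    return _wrapfunc(a, 'argmax', axis=axis, out=out, **kwds)
    return bound(*args, **kwds)
ValueError: attempt to get argmax of an empty sequence
```

View pics/m1.png

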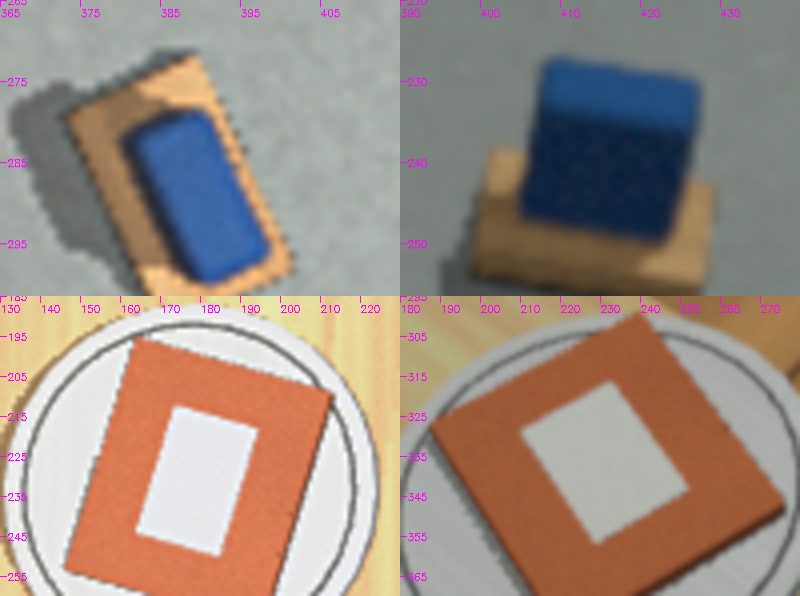

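The crop shows the stamp's grip top (top view corners about (380.5,282), (390,278), (398.5,295.5), (390.5,300.5)), the tile panel corners in both views. I triangulate.

```bash
python3 -c "
from h import *
d=load('a');T,S=d['top'],d['side']
f=lambda P,u0,v0,s,dx,dy:[(u0+(x-dx+.5)/s-.5,v0+(y-dy+.5)/s-.5) for x,y in P]
pt=f([(175,406),(258,430),(219,556),(136,531)],130,185,4,0,296)
# side order: match by projection
ps=f([(612,381),(689,490),(597,543),(520,431)],180,295,4,400,296)
z=.072
a=np.array([onz(T,p,z) for p in pt]);b=np.array([onz(S,p,z) for p in ps])
print(a.round(4),b.round(4),a.mean(0),b.mean(0))
print('tri panel',tri(T,np.mean(pt,0),S,np.mean(ps,0)))
gt=f([(122,138),(205,106),(271,246),(205,286)],365,265,8,0,0)
gs=f([(545,57),(700,79),(693,131),(537,107)],390,220,8,400,0)
for n,c,p in(('T',T,gt),('S',S,gs)):
  q=np.array([onz(c,x,.064) for x in p]);print(n,q.round(4),q.mean(0))
print('tri grip',tri(T,np.mean(gt,0),S,np.mean(gs,0)))
def seg(c,box,fn):
    u,v,w,h=box;hsv=cv2.cvtColor(c['img'][v:v+h,u:u+w],cv2.COLOR_RGB2HSV).astype(int)
    m=fn(*[hsv[...,i] for i in range(3)]).astype(np.uint8);k,l,s,cc=cv2.connectedComponentsWithStats(m);i=1+np.argmax(s[1:,4]);return cc[i]+[u,v],s[i]
w=lambda H,S,V:(S<45)&(V>150)
for n,a,b in(('w',seg(T,(424,182,28,26),w),seg(S,(357,168,22,22),w)),('g',((376.63,201.1),0),((340.5,206),0)),('r',((406.69,198.2),0),((354.14,191.35),0))):
  x,e=tri(T,a[0],S,b[0]);print(n,a,b,x,e,onz(T,a[0],.045))
print('table corner of block check')
bt=f([(64,117),(197,52),(293,270)],365,265,8,0,0)
print([onz(T,x,.016).round(4) for x in bt])
A=cv2.resize(T['img'][175:235,345:465,::-1],None,fx=6,fy=6,interpolation=2)[:300]
B=cv2.resize(S['img'][165:225,305:405,::-1],None,fx=6,fy=6,interpolation=2)[:300,:600]
B=np.pad(B,((0,0),(0,120),(0,0)))
cv2.imwrite('pics/m2.png',np.vstack([A,B]))
"
```

```text
[[0.6134 0.2869 0.072 ]
 [0.5998 0.2428 0.072 ]
 [0.5336 0.2634 0.072 ]
 [0.5476 0.3073 0.072 ]] [[0.6019 0.241  0.072 ]
 [0.5344 0.2627 0.072 ]
 [0.548  0.3059 0.072 ]
 [0.6157 0.2857 0.072 ]] [0.57360263 0.27509834 0.072     ] [0.57501302 0.27383122 0.072     ]
tri panel (array([0.57348135, 0.27479953, 0.07329796]), np.float64(0.00011634556572037626))
T [[ 0.4585 -0.146   0.064 ]
 [ 0.4665 -0.168   0.064 ]
 [ 0.4297 -0.1841  0.064 ]
 [ 0.4196 -0.1666  0.064 ]] [ 0.44354555 -0.16616079  0.064     ]
S [[ 0.4666 -0.1675  0.064 ]
 [ 0.4285 -0.1854  0.064 ]
 [ 0.4204 -0.1662  0.064 ]
 [ 0.4586 -0.149   0.064 ]] [ 0.44354745 -0.16702626  0.064     ]
tri grip (array([ 0.44336081, -0.16616907,  0.06472341]), np.float64(0.00028318283521163384))
w (array([437.5       , 195.07894737]), array([  7,   7,  14,  13, 152], dtype=int32)) (array([367.26785714, 176.625     ]), array([ 5,  6, 11,  7, 56], dtype=int32)) [ 0.64111792 -0.2757172   0.05315266] 0.00017270810357321529 [ 0.64218328 -0.27759372  0.045     ]
g ((376.63, 201.1), 0) ((340.5, 206), 0) [ 0.63080861 -0.14513238  0.05305833] 0.0001886047831575561 [ 0.63177699 -0.14605305  0.045     ]
r ((406.69, 198.2), 0) ((354.14, 191.35), 0) [ 0.63595888 -0.20981978  0.05186623] 0.0002510015180807978 [ 0.63675806 -0.21103086  0.045     ]
table corner of block check
[array([ 0.4636, -0.1355,  0.016 ]), array([ 0.4806, -0.1723,  0.016 ]), array([ 0.4208, -0.1967,  0.016 ])]
```

View pics/m2.png

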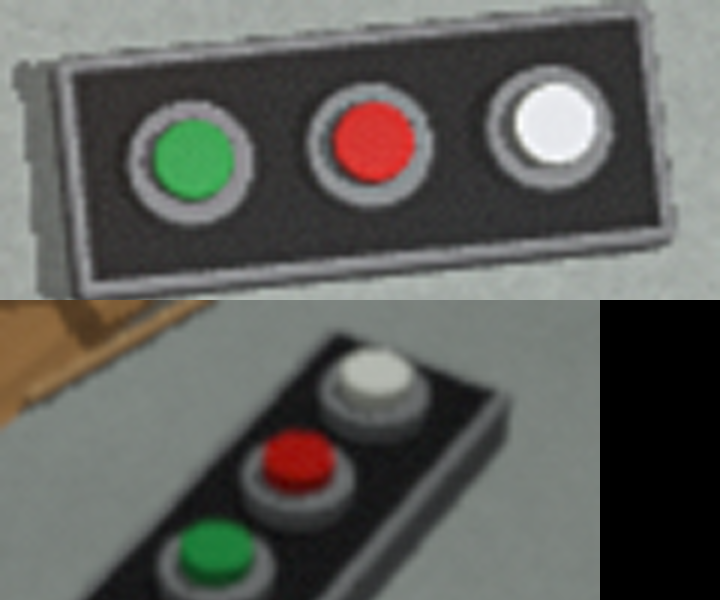

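Key tops z≈0.053: green (0.631,-0.145), white (0.641,-0.276). The stamp grip is at (0.4434,-0.1663), top at 0.0645, long axis ≈24°. The panel is at (0.574,0.2745,0.0725), long axis ≈-17°. Moving toward green with shut fingers.

Call:
drive_tool --steps "1 0.02 0.025 -0.01 0; 1 0.045 0.055 -0.02 0; 1 0.07 0.085 -0.03 0; 1 0.1 0.12 -0.04 0; 1 0.13 0.155 -0.05 0; 1 0.16 0.19 -0.06 0; 1 0.19 0.22 -0.07 0; 1 0.21 0.25 -0.08 0"

```text
clock: 0.9
eef_pos: [0.489, -0.3081, 0.1507]
tcp_rot: [-3.141, -0.0, 0.461]
ft_force: [0.1, -0.5, -0.5]
grip_width: -0.001
finger_force: 0.0
```

Call:
drive_tool --steps "1 0.025 0.03 0 0; 1 0.055 0.065 0 0; 1 0.085 0.1 0 0; 1 0.115 0.132 -0.01 0; 1 0.135 0.155 -0.03 0; 1 0.142 0.163 -0.05 0; 1 0.142 0.163 -0.07 0; 1 0.142 0.163 -0.08 0"

```text
clock: 1.7
eef_pos: [0.6285, -0.1465, 0.0692]
tcp_rot: [-3.14, 0.002, 0.46]
ft_force: [-0.1, -0.6, -0.4]
grip_width: -0.002
finger_force: 0.0
```

```bash
python3 -c "
from h import *
d=grab('b');S=d['side'];T=d['top']
A=cv2.resize(T['img'][140:240,330:460,::-1],None,fx=3,fy=3,interpolation=2)
B=cv2.resize(S['img'][130:230,295:425,::-1],None,fx=3,fy=3,interpolation=2)
cv2.imwrite('pics/m3.png',np.hstack([A,B]));s=readout.read_state();print(s['eef_pos'],s['ft_force'])
print(proj(S,s['eef_pos']),proj(T,s['eef_pos']))"
```

```text
[ 0.62834229 -0.14724332  0.06992781] [0.13025281 0.34505391 0.86765279]
[342.20755677 200.45514604] [378.44811392 201.10063621]
```

View pics/m3.png

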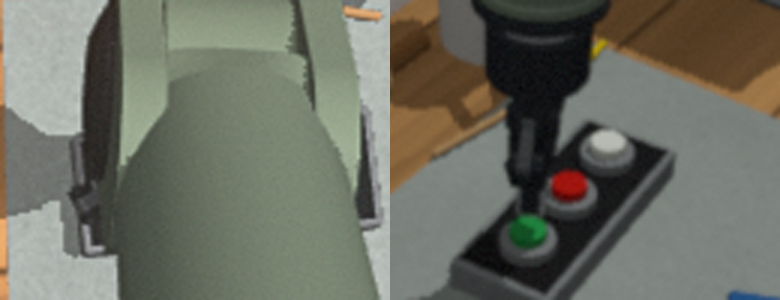

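The side view shows the fingertips at about (341,202), directly above the green key. Pressing down.

Call:
drive_tool --steps "1 0.001 0.001 -0.005 0; 1 0.001 0.001 -0.01 0; 1 0.001 0.001 -0.014 0; 1 0.001 0.001 -0.016 0; 1 0.001 0.001 -0.018 0; 1 0.001 0.001 -0.02 0; 1 0.001 0.001 -0.02 0; 1 0.001 0.001 -0.02 0"

```text
clock: 2.6
eef_pos: [0.6304, -0.1462, 0.0514]
tcp_rot: [3.141, -0.0, 0.46]
ft_force: [-0.5, -0.3, 1.1]
grip_width: -0.001
finger_force: 0.9
```

Call:
drive_tool --steps "1 0 0 -0.001 0; 1 0 0 -0.002 0; 1 0 0 -0.003 0; 1 0 0 -0.004 0; 1 0 0 -0.004 0; 1 0 0 -0.004 0; 1 0 0 -0.004 0; 1 0 0 -0.004 0"

```text
clock: 3.4
eef_pos: [0.6304, -0.1461, 0.0474]
tcp_rot: [3.142, -0.0, 0.46]
ft_force: [-0.3, -1.9, 3.5]
grip_width: -0.001
finger_force: 2.0
```

Call:
drive_tool --steps "1 0 0 -0.001 0; 1 0 0 -0.002 0; 1 0 0 -0.0025 0; 1 0 0 -0.003 0; 1 0 0 -0.003 0; 1 0 0 -0.003 0; 1 0 0 -0.003 0; 1 0 0 -0.003 0"

```text
clock: 4.2
eef_pos: [0.6305, -0.1462, 0.0457]
tcp_rot: [3.141, -0.0, 0.46]
ft_force: [-8.2, 1.3, 28.4]
grip_width: 0.004
finger_force: 14.1
```

Bottomed out (28 N). Release straight up, then across to white.

Call:
drive_tool --steps "1 0 0 0.01 0; 1 0 0 0.03 0; 1 0 0 0.05 0; 1 0 -0.02 0.06 0; 1 0.003 -0.05 0.06 0; 1 0.006 -0.085 0.06 0; 1 0.01 -0.12 0.06 0; 1 0.01 -0.13 0.05 0"

```text
clock: 5.0
eef_pos: [0.6402, -0.2808, 0.0949]
tcp_rot: [3.139, -0.0, 0.456]
ft_force: [0.4, -0.3, -0.8]
grip_width: -0.002
finger_force: 0.0
```

Call:
drive_tool --steps "1 0 0 -0.02 0; 1 0 0 -0.035 0; 1 0 0 -0.04 0; 1 0 0 -0.043 0; 1 0 0 -0.046 0; 1 0 0 -0.048 0; 1 0 0 -0.048 0; 1 0 0 -0.048 0"

```text
clock: 5.8
eef_pos: [0.6407, -0.2758, 0.0468]
tcp_rot: [3.141, -0.001, 0.46]
ft_force: [-1.2, 3.6, 4.7]
grip_width: -0.005
finger_force: 2.2
```

Call:
drive_tool --steps "1 0 0 -0.001 0; 1 0 0 -0.002 0; 1 0 0 -0.002 0; 1 0 0 -0.002 0; 1 0 0 -0.002 0; 1 0 0 0.01 0; 1 0 0 0.03 0; 1 0 0 0.06 0"

```text
clock: 6.6
eef_pos: [0.6394, -0.2763, 0.1058]
tcp_rot: [-3.14, 0.002, 0.459]
ft_force: [-0.3, -0.5, -0.2]
grip_width: -0.001
finger_force: 0.0
```

Call:
drive_tool --steps "1 -0.02 0.01 0.02 0; 0.8 -0.05 0.03 0.03 -0.5; 0.5 -0.08 0.045 0.03 -1; 0.2 -0.115 0.065 0.03 -1.5; 0 -0.15 0.085 0.03 -2; 0 -0.18 0.1 0.03 -2.3; 0 -0.196 0.11 0.03 -2.3; 0 -0.196 0.11 0.02 -2.3"

```text
clock: 7.4
eef_pos: [0.4433, -0.1657, 0.1274]
tcp_rot: [3.14, -0.001, 0.42]
ft_force: [0.6, 0.3, -0.3]
grip_width: 0.998
finger_force: 0.0
```

```bash
python3 -c "
from h import *
d=grab('c');S=d['side'];T=d['top']
A=cv2.resize(T['img'][235:335,330:460,::-1],None,fx=3,fy=3,interpolation=2)
B=cv2.resize(S['img'][160:270,350:480,::-1],None,fx=3,fy=3,interpolation=2)[:300]
cv2.imwrite('pics/m4.png',np.hstack([A,B]));s=readout.read_state();print(s['eef_pos'],s['tcp_rot'],s['ft_force'])
print(proj(S,s['eef_pos']))"
```

```text
[ 0.44444503 -0.16638427  0.12582256] [3.14141510e+00 1.66413383e-04 4.19627878e-01] [-0.43613985 -0.17099128  0.27388745]
[420.67687048 210.03907896]
```

View pics/m4.png

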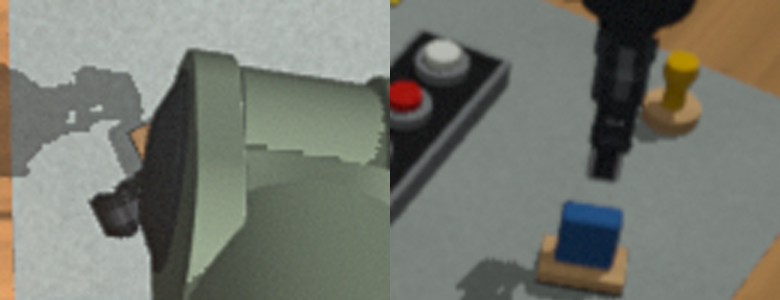

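Jaws stand over the grip and are aligned with it. Descend, then close.

Call:
drive_tool --steps "0 0 0 -0.025 0; 0 0 0 -0.05 0; 0 0 0 -0.075 0; 0 0 0 -0.092 0; 0 0 0 -0.1 0; 0 0 0 -0.101 0; 0.3 0 0 -0.101 0; 0.5 0 0 -0.101 0"

```text
clock: 8.3
eef_pos: [0.4449, -0.1664, 0.026]
tcp_rot: [3.141, -0.001, 0.419]
ft_force: [-0.3, 0.3, -0.2]
grip_width: 0.689
finger_force: 0.0
```

Call:
drive_tool --steps "0.6 0 0 0 0; 0.7 0 0 0 0; 0.8 0 0 0 0; 0.9 0 0 0 0; 1 0 0 0 0; 1 0 0 0 0; 1 0 0 0 0; 1 0 0 0 0"

```text
clock: 9.1
eef_pos: [0.4446, -0.1662, 0.0257]
tcp_rot: [3.141, -0.0, 0.42]
ft_force: [-0.8, 0.5, 8.6]
grip_width: 0.247
finger_force: 58.8
```

Call:
drive_tool --steps "1 0 0 0.005 0; 1 0 0 0.015 0; 1 0 0 0.035 0; 1 0 0 0.06 0; 1 0 0 0.09 0; 1 0 0 0.12 0; 1 0 0 0.15 0; 1 0 0 0.16 0"

```text
clock: 9.9
eef_pos: [0.4451, -0.1664, 0.1886]
tcp_rot: [3.139, -0.003, 0.419]
ft_force: [-0.4, 1.1, -0.9]
grip_width: 0.25
finger_force: 58.9
```

```bash
python3 -c "
from h import *
d=grab('d');S=d['side'];T=d['top']
A=cv2.resize(T['img'][175:335,330:530,::-1],None,fx=2,fy=2,interpolation=2)[:320]
B=cv2.resize(S['img'][130:250,350:450,::-1],None,fx=4,fy=4,interpolation=2)
cv2.imwrite('pics/m5.png',np.hstack([cv2.copyMakeBorder(A,0,160,0,0,0),B]));s=readout.read_state();print(s['eef_pos'],s['tcp_rot'],s['ft_force'],s['moment'],s['grip_width'])
"
```

```text
[ 0.44485413 -0.16629003  0.1868059 ] [ 3.13976335e+00 -2.15704733e-03  4.19490927e-01] [-0.3848408  -0.09687827 -1.24950358] [-0.0557298   0.00249652  0.00614785] 0.24777749407252894
```

View pics/m5.png

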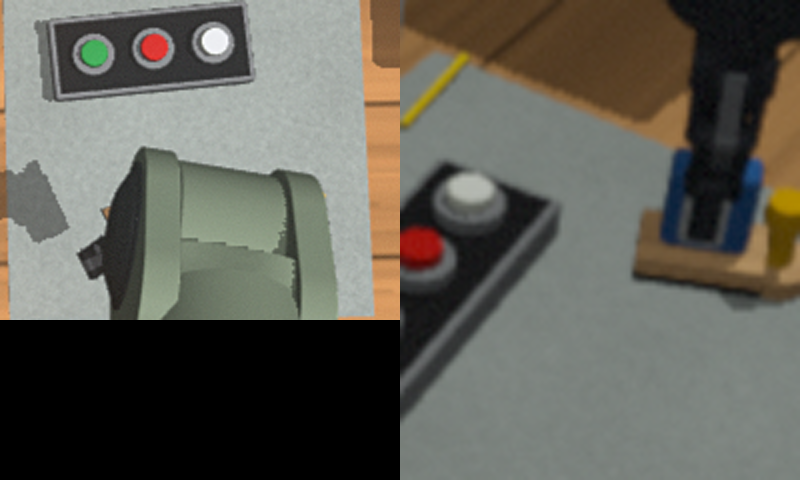

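Side view shows the stamp firmly held and level, block bottom edge about (512,197)–(540,200) in the full image. Carrying it over, high above the pots.

Call:
drive_tool --steps "1 0.003 0.01 0.005 -1; 1 0.008 0.03 0.01 -3; 1 0.016 0.055 0.01 -6; 1 0.024 0.085 0.01 -9; 1 0.033 0.115 0.01 -12; 1 0.042 0.145 0.01 -15; 1 0.051 0.175 0.01 -18; 1 0.06 0.205 0.01 -21"

```text
clock: 10.8
eef_pos: [0.5039, 0.0401, 0.194]
tcp_rot: [3.141, 0.002, 0.051]
ft_force: [-0.2, -1.2, -0.6]
grip_width: 0.251
finger_force: 58.8
```

Call:
drive_tool --steps "1 0.009 0.03 0 -3; 1 0.018 0.06 0 -6; 1 0.027 0.09 0 -9; 1 0.036 0.12 0 -12; 1 0.045 0.15 0 -14; 1 0.054 0.18 0 -16; 1 0.06 0.21 0 -18; 1 0.066 0.225 0 -19.5"

```text
clock: 11.6
eef_pos: [0.5693, 0.2667, 0.1933]
tcp_rot: [3.141, 0.002, -0.286]
ft_force: [-0.4, 0.1, -1.4]
grip_width: 0.252
finger_force: 58.8
```

Call:
drive_tool --steps "1 0.002 0.006 -0.01 -0.7; 1 0.003 0.01 -0.025 -0.7; 1 0.003 0.01 -0.04 -0.7; 1 0.003 0.01 -0.05 -0.7; 1 0.003 0.01 -0.055 -0.7; 1 0.003 0.01 -0.055 -0.7; 1 0.003 0.01 -0.055 -0.7; 1 0.003 0.01 -0.055 -0.7"

```text
clock: 12.4
eef_pos: [0.5736, 0.2739, 0.1409]
tcp_rot: [-3.141, -0.001, -0.299]
ft_force: [0.9, -0.1, -1.2]
grip_width: 0.25
finger_force: 58.8
```

```bash
python3 -c "
from h import *
d=grab('e');S=d['side'];T=d['top']
A=cv2.resize(T['img'][170:290,120:260,::-1],None,fx=3,fy=3,interpolation=2)
B=cv2.resize(S['img'][270:390,185:285,::-1],None,fx=4,fy=4,interpolation=2)
A=cv2.copyMakeBorder(A,0,120,0,0,0)[:,:400]
cv2.imwrite('pics/m6.png',np.hstack([A,B]));s=readout.read_state();print(s['eef_pos'],s['tcp_rot'],s['ft_force'],s['grip_width'])
"
```

```text
[0.57356943 0.27397127 0.14083763] [-3.14095813e+00 -6.18114772e-04 -2.99500658e-01] [ 0.1254972   0.45341522 -0.55577474] 0.24891083878174464
```

View pics/m6.png

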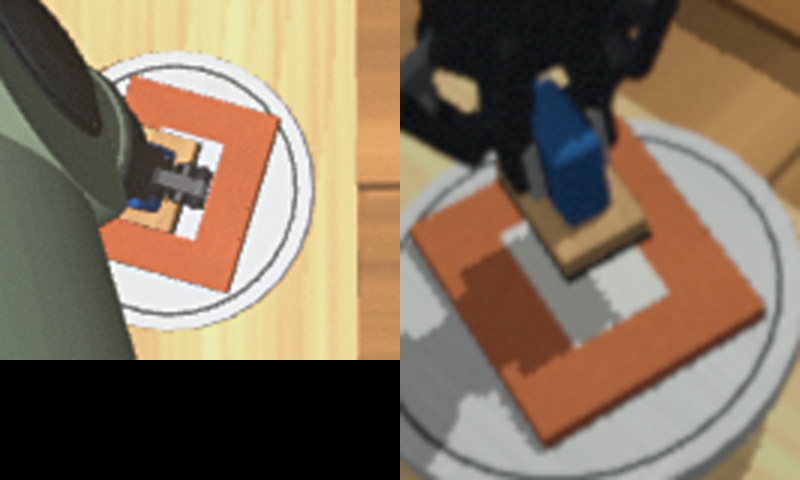

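Top and side views show the stamp over the panel, block bottom corner at side ≈(327,339), with its shadow on the panel. Lower nearly to height, then check with a model overlay.

Call:
drive_tool --steps "1 0.0002 0.0005 -0.005 0; 1 0.0002 0.0005 -0.01 0; 1 0.0002 0.0005 -0.015 0; 1 0.0002 0.0005 -0.02 0; 1 0.0002 0.0005 -0.024 0; 1 0.0002 0.0005 -0.027 0; 1 0.0002 0.0005 -0.029 0; 1 0.0002 0.0005 -0.03 0"

```text
clock: 13.3
eef_pos: [0.5735, 0.2744, 0.1101]
tcp_rot: [3.142, 0.0, -0.299]
ft_force: [0.5, 1.6, -1.1]
grip_width: 0.249
finger_force: 58.8
```

```bash
python3 -c "
from h import *
d=grab('f');S=d['side'];T=d['top'];s=readout.read_state();p=s['eef_pos'];y=s['tcp_rot'][2];print(p,s['tcp_rot'],s['ft_force'])
def box(z0,z1,lx,ly,c,y):
    R=np.array([[np.cos(y),-np.sin(y)],[np.sin(y),np.cos(y)]])
    return [np.r_[c[:2]+R@[a*lx/2,b*ly/2],z] for z in(z0,z1) for a,b in((1,1),(1,-1),(-1,-1),(-1,1))]
zu=p[2]-.0257
out=[]
for c,u0,v0,w,h,k in((T,150,200,50,60,8),(S,195,290,50,60,8)):
    im=cv2.resize(c['img'][v0:v0+h,u0:u0+w,::-1],None,fx=k,fy=k,interpolation=2)
    def L(P,col):
        q=[tuple(int(round(t)) for t in ((proj(c,x)-[u0,v0]+.5)*k)) for x in P]
        for i in range(4):
            cv2.line(im,q[i],q[(i+1)%4],col,1)
            if len(q)>4: cv2.line(im,q[4+i],q[4+(i+1)%4],col,1)
    L(box(zu,zu+.016,.064,.040,p,y),(0,255,255))
    L(box(.0725,.0725,.07,.046,[.5738,.2745],np.radians(-17.2))[:4],(255,0,255))
    out.append(im)
cv2.imwrite('pics/m7.png',np.hstack(out))
print(zu)
"
```

```text
[0.57352856 0.27444168 0.11027198] [-3.14154946e+00 -8.88803055e-06 -2.99429735e-01] [-0.1498021  -0.41330262 -0.54115193]
0.08457197882510958
```

View pics/m7.png

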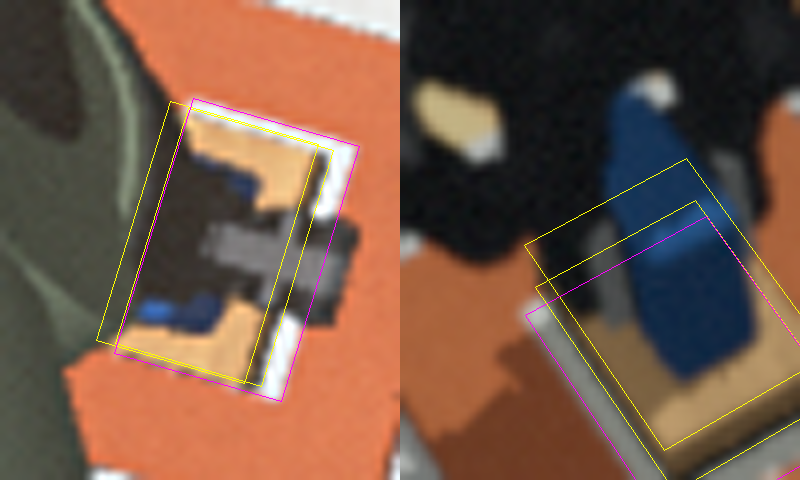

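Overlay agrees within about 1–2 mm. I use a rectified view (stamp frame at the block's top-face height) to refine.

```bash
python3 -c "
from h import *
d=load('f');p=np.array([.5735,.2744]);y=-.2994;zt=.0846+.016
R=np.array([[np.cos(y),-np.sin(y)],[np.sin(y),np.cos(y)]])
out=[]
for n in('top','side'):
    c=d[n];k=5;X,Y=np.meshgrid((np.arange(400)-200)/k/1000,(300-np.arange(600))/k/1000*0+ (150-np.arange(300))[:,None].repeat(400,1)/k/1000) if 0 else np.meshgrid((np.arange(400)-200)/k/1000,(150-np.arange(300))/k/1000)
    W=np.stack([p[0]+R[0,0]*X+R[0,1]*Y,p[1]+R[1,0]*X+R[1,1]*Y,np.full_like(X,zt)],-1)
    q=(W@np.asarray(c['R']).T+c['t'])@np.asarray(c['camera_matrix']).T;q=q[...,:2]/q[...,2:]
    im=cv2.remap(c['img'],q[...,0].astype(np.float32),q[...,1].astype(np.float32),1)[:,:,::-1].copy()
    cv2.rectangle(im,(200-160,150-100),(200+160,150+100),(0,255,255),1)
    for t in range(-40,40,5): cv2.line(im,(200+5*t,0),(200+5*t,5 if t%10 else 10),(255,0,255),1)
    for t in range(-30,30,5): cv2.line(im,(0,150-5*t),(5 if t%10 else 10,150-5*t),(255,0,255),1)
    out.append(im)
cv2.imwrite('pics/m8.png',np.hstack(out))
"
```

```text
(no output)
```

View pics/m8.png

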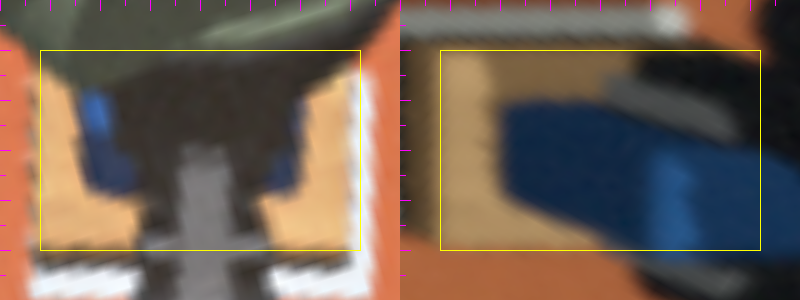

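Rectified top view: block ends at about -0.8/-2.2 mm from the model, and the long edges coincide in both views. So I shift +1.6 mm in x and lower 1.5 mm.

Call:
drive_tool --steps "1 0.0005 0 -0.0005 0; 1 0.001 -0.0001 -0.001 0; 1 0.0016 -0.0002 -0.0015 0; 1 0.0016 -0.0002 -0.0015 0; 1 0.0016 -0.0002 -0.0015 0; 1 0.0016 -0.0002 -0.0015 0; 1 0.0016 -0.0002 -0.0015 0; 1 0.0016 -0.0002 -0.0015 0"

```text
clock: 14.2
eef_pos: [0.5751, 0.2742, 0.1088]
tcp_rot: [-3.142, -0.0, -0.299]
ft_force: [0.2, -0.9, -0.5]
grip_width: 0.253
finger_force: 58.8
```

Call:
drive_tool --steps "1 0 0 0 0; 1 0 0 0 0; 1 0 0 0 0; 1 0 0 0 0; 1 0 0 0 0; 1 0 0 0 0; 1 0 0 0 0; 1 0 0 0 0"

```text
clock: 15.0
eef_pos: [0.5751, 0.2742, 0.1088]
tcp_rot: [-3.142, 0.0, -0.299]
ft_force: [0.1, 0.2, -0.7]
grip_width: 0.255
finger_force: 58.8
```

```bash
python3 -c "
from rig import readout,finish_job
s=readout.read_state();print(s['eef_pos'],s['tcp_rot'],s['joint_vel'].round(3),s['ft_force'])
print(finish_job())"
```

```text
[0.57511144 0.27424052 0.10880031] [-3.14152792e+00  8.99032079e-06 -2.99452975e-01] [-0.001 -0.001 -0.001 -0.     0.    -0.001  0.   ] [ 0.11707793  0.17433984 -0.70984585]
the job is handed in; nothing more can be done
None
```

Job handed in at 15 s: I pressed and released the green key, then the white, and the stamp is held still and level about 1 cm above the white rectangle, centred to within about 1–2 mm by my measurements; no verdict came back.

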